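Back off the wrapper press by its knurled wheel

TASK

Free the stack of folded wrappers in the hand press: roll a fingertip along the knurled rim of the black wheel, turning it counter-clockwise seen from above, let its red mark come round to the yellow pointer once, go on for one full turn more and stop with the mark at the pointer the second time. Turn it with the fingertips alone, pinch and lift nothing, and do not touch the tub, the tape core or the packet. Finish clear of the wheel.

Things in the scene. Friction and masses are not known exactly. Their poses are not given: they have to be found in the camera images.
- press: Fixed grey hand press, base 160 x 200 mm. Origin on the table right under the wheel's axis, z up. Its cross-beam along y (40 mm wide, top at 108 mm, end nuts to 114 mm at 83 mm from the axis) bears the wheel; a tongue with the yellow pointer reaches 78 mm out along +x, top at 111 mm. Only the wheel stands higher. Below, a plate on a peach stack of wrappers rises 5 mm per turn.
- pointer (a point): Middle of the top of the yellow pointer bar (26 mm long, pointing at the wheel's axis), 64 mm from the axis along the press's +x, 111 mm above the table; its outer part shows beyond the wheel when seen from above.
- wheel_top (a point): Centre of the black wheel's top face, 149 mm above the table; z up the axis, x along the red mark (24 x 9 mm bar on top, 18 to 42 mm from the axis), turning with it. Wheel 90 mm over 36 grey upright knurls (2 mm proud), too wide to pinch; rim from 127 to 149 mm above the table, free for 13 mm or more beneath; a steel cap 30 mm across, 8 mm high at its middle.
- wheel (a joint): Turn of the wheel, rad, growing counter-clockwise from above (loosening). Red mark at the pointer at 0, 6.28 (first time), 12.57 (second time: wanted). Starts 0.6 to 2.4, mark just past the pointer; hard stops at 0 and 16.5. Needs about 2 N along the rim, stays where left. A closed fingertip pressed on the rim with about 5 N and moved along it carries the rim with it by friction.
- tub: Loose small jar with blue cap, 60 mm across, 75 mm tall, to be left alone. Origin: centre of its underside.
- tape: Loose cardboard tape core, ring 96 mm across, 24 mm tall, lying flat, to be left alone. Origin: centre of its underside.
- packet: Loose grey packet, 104 x 62 x 22 mm, to be left alone. Origin: centre of its underside.

How it is judged:
On the way, in this order (a step that is already met when the one before it is completed fails the run):
1. the red mark has come round to the pointer for the first time (value of joint wheel above 6 rad), for 0.1 s.
2. the red mark has come round to the pointer for the second time (value of joint wheel above 12.21 rad), for 0.1 s.
At the end, for the whole second after the job is handed in: The wheel is at rest with its red mark within 20 degrees (0.35 rad) of the yellow pointer, on the second time round (two turns from where the mark last lay at the pointer), and the tub, tape core and packet are within 25 mm of where they stood (value of joint wheel between 12.21 and 12.92 rad and velocity of joint wheel between -0.05 and 0.05 rad/s and distance of each of tub, tape, packet from where it was at the start of the episode below 0.025 m); the robot touches nothing.
It fails at once if the tub, tape core or packet is moved 25 mm or more, lifted included (distance of any of tub, tape, packet from where it was at the start of the episode above 0.025 m).
It fails at once if the tub is tipped (angle between tub's own z axis and vertical above 0.4 rad).
It fails at once if the wheel is turned on to a third of a turn or more past the second time (value of joint wheel above 14.6 rad).
It fails at once if the fingers press on the tub, the tape core or the packet (contact force between the fingers and tub above 1.5 N or contact force between the fingers and tape above 1.5 N or contact force between the fingers and packet above 1.5 N).
It fails at once if the wheel is pushed with the arm or the gripper's body instead of the fingers (contact force between the arm and wheel above 5 N).
It also fails if it takes over 51 s, if anything falls off the work surface, if the arm or the gripper's body presses on something with over 40 N, if the wrist force passes 120 N, or if a joint passes its speed limit or range.

ROBOT

A 6-joint arm with a two-finger parallel gripper is mounted at the origin on the work surface. World frame = base frame: x ahead of the robot, y to its left, z up, the work surface at z = 0. Lengths are in m, angles in rad, forces in N, time in s.
With the tool pointing down it reaches from about 0.375 to 0.9 m from the base axis. Payload 3.1 kg.
Tool frame: the origin (TCP) lies midway between the tips of the shut fingers; the grasp point (between the pads) lies grip_point_offset behind it (grip_point_offset is the distance from the TCP to the grasp point, in m); y points along the fingers, z is the direction in which the jaws open and shut, and the axes are right-handed (so a half turn about y gives the same grasp; the last joint's range is limited). The gripper opens to 87 mm and grips with 3 to 60 N. Pads are 19 mm wide; open, the fingers measure 117 mm over their backs; the gripper's body (75 mm by 190 mm) begins 51 mm behind the grasp point.
Start: joints at [1.038, 0.527, 1.433, -0, 1.181, -0.178], TCP at [0.217, 0.586, 0.223] pointing down, gripper open.
Joint ranges: [-3.08, 3.08], [-0.75, 2.2], [0.22, 2.44], [-1.43, 4.57], [0, 2.65], [-2.85, 2.85]. Speed limits (rad/s): [2.79, 2.79, 3.14, 3.14, 3.14, 3.14].

INTERFACE

Orientations are given as a unit quaternion [x, y, z, w].
In Python, from rig import * gives the robot as it stands.
- The arm moves only by the tool jog_arm, never from a script. Its argument "increments" is a list that holds one entry, the list of rows, each a list of 7 numbers: the turn, a rotation vector about the world's x, y, z in degrees, then the shift along the world's x, y, z in m, then the closure, from -1 (fully open) to 1 (shut), so that 0 is half open. In form: [[[rx, ry, rz, x, y, z, jaw], ...]]. A call has 1 to 8 rows; each row is the pose to reach, as a shift and turn from the pose measured when the call began; what a row does not reach only later rows make up. A row lasts 1/10 s, in which the tool goes at most 50 mm and 8.59 degrees, less where a joint would pass 70% of its speed; a pose out of reach is approached as far as the arm can. A call with a gripper value outside its range is refused whole. The fingers move at their own pace and stop on an object; "squeeze" is the grip in N (left out, the last holds). Time passes only in rows, so rows that repeat a pose let the fingers close. It gives the time, the measured TCP pose, the force and the opening at its end, in the units of the state.
- get_obs(): the state, without advancing time (a new reading comes with each control period).
- camera(name): name is "scene" or "side" or "wrist"; returns the picture (420x560x3 uint8, red, green, blue); there is no depth.
- camera_info(name): a dict with "K" (3x3 intrinsics, pixels), "k1" (the pictures are not rectified: a ray, as slopes to the right and down, at radius r is drawn at 1 + k1 r^2 times it, then the intrinsics apply), "R" (3x3) and "t" (3): a world point X has camera coordinates R X + t. Camera axes: x right, y down, z forward; pixel columns grow to the right and rows downward; lengths in m; the calibration is good to about 2 mm. A picture is of the moment at which its call begins: read the wrist's pose just before it. camera_info takes no time and is no camera call; for the wrist camera it gives the pose at the moment of the call.
- hand_in(): hands the job in, once; it reports no verdict.
The state is a dict: "time": time; "q": joint angles; "joint_velocities": joint speeds; "joint_torque": joint torques, N m; "position": TCP position; "tool_rot": TCP orientation; "ft_force": force on the tool from outside, world axes, zero at the start; "moment": the same for the moment, N m; "grip_width": finger opening in m.
Only numpy, scipy, OpenCV 4.12 (cv2) and the standard library are available. Lean on these libraries where they do the work, as an engineer would, in place of code of your own. Each camera call takes 0.05 s, during which the arm holds its last target.

## Working session

There is one attempt and no reset: what is moved stays moved. The work goes in short steps, Python scripts to look and compute and a tool call to move; the robot and the scene stay as the last step left them, time stands still between calls to the robot, and variables do not carry over. Pictures are saved under pics/ and viewed, and the job is handed in when it is done.

Besides the shell and the picture viewer there is one more tool, called after "Emit:" in YAML: its name, and indented under it one key for each argument. jog_arm: Moves the arm, as the interface text tells. Its arguments: {"type":"object","properties":{"increments":{"type":"array","items":{"type":"array","items":{"type":"array","items":{"type":"number"}}}},"squeeze":{"type":"number"}},"required":["increments"]}

```bash
mkdir -p pics; ls
python3 - <<'E'
from rig import *
import cv2
o=get_obs();print(o)
for n in ("scene","side","wrist"):
    i=camera_info(n);print(n,i)
    cv2.imwrite(f"pics/{n}0.png",camera(n)[:,:,::-1])
E
```

```text
pics
{'time': 0.0, 'q': array([ 1.03749375e+00,  5.28471158e-01,  1.43389136e+00,  1.07914170e-05,
        1.18138635e+00, -1.78500026e-01]), 'joint_velocities': array([ 1.47507636e-03,  5.56241437e-05,  4.97361426e-04, -2.02480588e-03,
        1.40909553e-04,  5.36067641e-04]), 'joint_torque': array([ 1.26564151e-03, -4.40049613e+01, -1.76590276e+01,  6.30921288e-02,
        5.83816285e-02, -1.85682702e-04]), 'position': array([0.21672347, 0.58544927, 0.22157205]), 'tool_rot': array([ 0.69672185, -0.125055  ,  0.12451714, -0.69529518]), 'ft_force': array([-0.02993306,  0.45891624,  0.56019492]), 'moment': array([-0.01511922,  0.00466908,  0.00407344]), 'grip_width': 0.08680125557874656}
scene {'K': array([[389.73801195,   0.        , 273.57876557],
       [  0.        , 389.73801195, 209.13489831],
       [  0.        ,   0.        ,   1.        ]]), 'k1': 0.03482156170167984, 'R': array([[ 0.77893345,  0.62708871, -0.00473602],
       [ 0.49198614, -0.61576497, -0.61545361],
       [-0.38886028,  0.47706735, -0.78815888]]), 't': array([-0.49550437, -0.20309794,  1.2474318 ])}
side {'K': array([[441.08543033,   0.        , 281.83358837],
       [  0.        , 441.08543033, 200.68514446],
       [  0.        ,   0.        ,   1.        ]]), 'k1': -0.0397062791479108, 'R': array([[-0.94748546, -0.31933328,  0.01725005],
       [-0.24519361,  0.69076164, -0.68024147],
       [ 0.20530807, -0.6487485 , -0.73278509]]), 't': array([0.6033323 , 0.19700602, 0.86666806])}
wrist {'K': array([[305.32002529,   0.        , 278.65642252],
       [  0.        , 305.32002529, 209.91068706],
       [  0.        ,   0.        ,   1.        ]]), 'k1': -0.016477186918471165, 'R': array([[ 0.34788264,  0.93753293, -0.00311087],
       [ 0.89299593, -0.33034241,  0.30566675],
       [ 0.28554499, -0.10911415, -0.95213348]]), 't': array([-0.62302901, -0.03765245,  0.39414758])}
```

View pics/scene0.png

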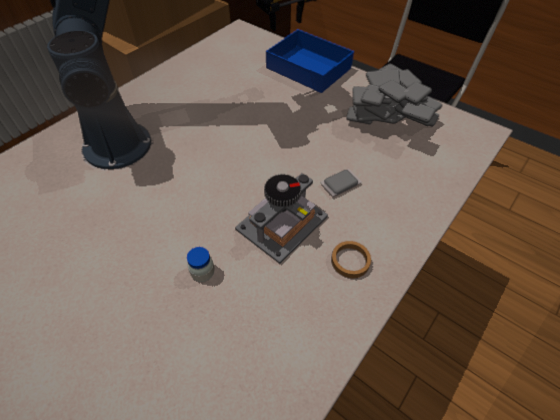

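View pics/side0.png

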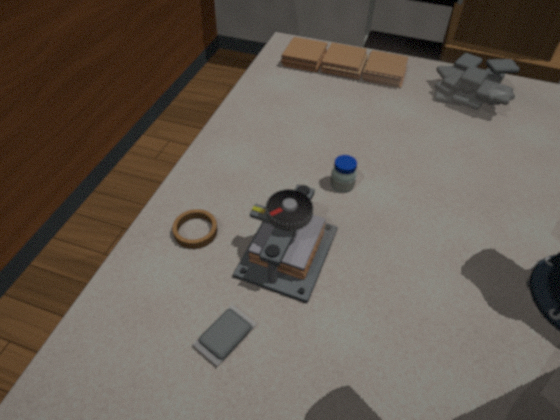

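View pics/wrist0.png

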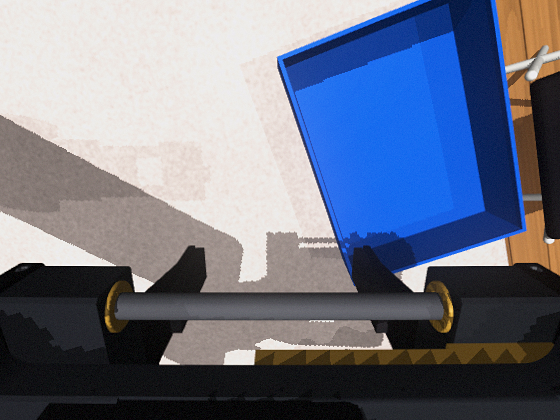

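The scene picture shows the wheel at about (283,188), the red mark (294,185), the pointer (303,211), the tub (200,263), the ring (351,259) and the packet (342,183). In the side picture the wheel is at (290,207), the mark (276,212) and the pointer (258,211). I'll zoom in next.

```bash
cat > h.py <<'E'
import numpy as np, cv2
from rig import *
def ray(n,u,v,info=None):
    i=info or camera_info(n);K=i["K"]
    x=np.array([(u-K[0,2])/K[0,0],(v-K[1,2])/K[1,1]]);y=x.copy()
    for _ in range(20): y=x/(1+i["k1"]*(y@y))
    d=i["R"].T@np.array([y[0],y[1],1.]);return -i["R"].T@i["t"],d/np.linalg.norm(d)
def onz(n,u,v,z,info=None):
    c,d=ray(n,u,v,info);return c+d*(z-c[2])/d[2]
def proj(n,X,info=None):
    i=info or camera_info(n);p=i["R"]@np.array(X)+i["t"];y=p[:2]/p[2];y=y*(1+i["k1"]*(y@y));return i["K"][:2,:2]@y+i["K"][:2,2]
E
python3 - <<'E'
from h import *
for n,(u0,v0) in dict(scene=(225,160),side=(230,165)).items():
    im=cv2.imread(f"pics/{n}0.png")
    cv2.imwrite(f"pics/{n}0z.png",cv2.resize(im[v0:v0+110,u0:u0+130],None,fx=5,fy=5,interpolation=cv2.INTER_CUBIC))
    hsv=cv2.cvtColor(im,cv2.COLOR_BGR2HSV);H,S,V=cv2.split(hsv)
    W=np.zeros_like(H);W[v0:v0+110,u0:u0+130]=1
    for nm,m,z in (("red",((H<6)|(H>174))&(S>170)&(V>90),.149),("yel",(H>22)&(H<34)&(S>140)&(V>90),.111)):
        m=(m&(W>0)).astype(np.uint8);k,l,st,c=cv2.connectedComponentsWithStats(m)
        for j in range(1,k):
            if st[j,4]>8: print(n,nm,st[j,4],c[j],onz(n,*c[j],z).round(4))
E
```

```text
scene red 32 [294.3125 184.5   ] [0.614  0.1086 0.149 ]
scene yel 40 [302.375 210.825] [0.6611 0.0808 0.111 ]
side red 19 [275.15789474 211.57894737] [0.6157 0.1091 0.149 ]
side yel 32 [257.84375 209.15625] [0.6607 0.0827 0.111 ]
```

View pics/scene0z.png

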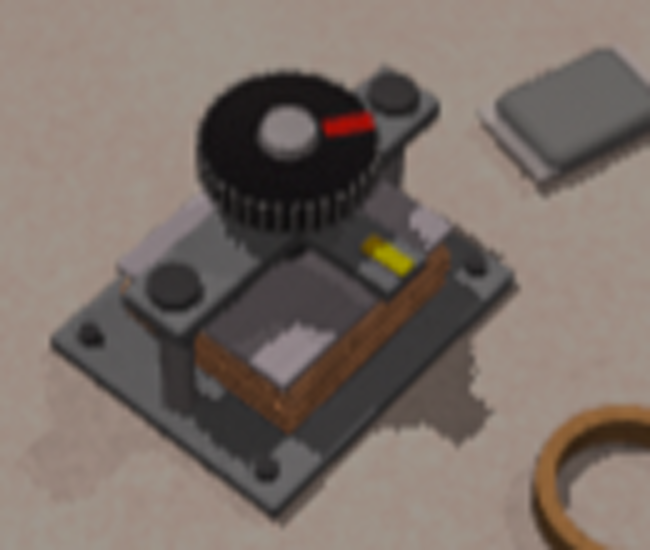

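View pics/side0z.png

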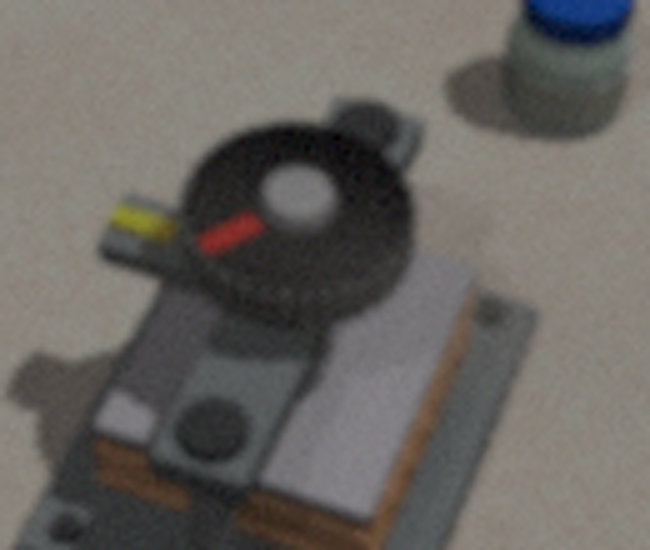

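Run:
```python
from h import *
def p5(n,u,v,z):
    o=dict(scene=(225,160),side=(230,165))[n];return onz(n,o[0]+(u+.5)/5-.5,o[1]+(v+.5)/5-.5,z)[:2].round(4)
print("ctr",p5("scene",288,132,.149),p5("side",298,206,.149),"cap",p5("scene",290,125,.156),p5("side",299,186,.156))
print("nuts",p5("scene",173,285,.114),p5("scene",395,92,.114),p5("side",212,430,.114),p5("side",368,125,.114))
print("ptr",p5("scene",374,245,.111),p5("scene",402,265,.111),p5("side",172,231,.111),p5("side",113,214,.111))
print("red",p5("scene",325,127,.149),p5("scene",373,122,.149),p5("side",262,222,.149),p5("side",203,243,.149))
print("base", p5("scene",275,518,.012),p5("scene",52,340,.012),p5("scene",515,280,.012))
for n,u,v,z in (("scene",199,258,.075),("side",345,164,.075),("scene",351,259,.012),("side",195,228,.012),("scene",342,183,.011),("side",225,334,.011)): print(n,onz(n,u,v,z).round(3))
```

```text
ctr [0.5941 0.0865] [0.5957 0.0868] cap [0.5958 0.0857] [0.5967 0.0832]
nuts [0.5924 0.0007] [0.6016 0.167 ] [0.6001 0.1705] [0.5913 0.0041]
ptr [0.6514 0.0818] [0.6692 0.0804] [0.6478 0.0828] [0.6728 0.0821]
red [0.6061 0.1002] [0.6223 0.1173] [0.6058 0.0989] [0.623  0.1159]
base [ 0.6728 -0.0217] [ 0.5137 -0.0108] [0.6829 0.1753]
scene [ 0.541 -0.156  0.075]
side [ 0.533 -0.144  0.075]
scene [0.804 0.099 0.012]
side [0.804 0.098 0.012]
scene [0.649 0.3   0.011]
side [0.643 0.303 0.011]
```

Run:
```python
from h import *
from scipy.spatial.transform import Rotation as Ro
import rig
o=get_obs();print(Ro.from_quat(o["tool_rot"]).as_matrix().round(3),o["time"])
print([x for x in dir(rig) if not x.startswith("_")], getattr(rig,"grip_point_offset",None))
i=camera_info("wrist");print("cam",-i["R"].T@i["t"])
```

```text
[[ 0.938 -0.001  0.347]
 [-0.347 -0.001  0.938]
 [-0.    -1.    -0.002]] 0.15
['Unreachable', 'camera', 'camera_info', 'get_obs', 'grip_point_offset', 'hand_in'] 0.0187
cam [0.13784506 0.61472619 0.38496989]
```

Emit:
jog_arm:
  increments:
    - [[0,0,3,0.03,-0.03,0,1],[0,0,6,0.06,-0.065,0,1],[0,0,9,0.09,-0.1,0,1],[0,0,12,0.12,-0.13,0,1],[0,0,15,0.15,-0.165,0,1],[0,0,18,0.18,-0.195,0,1],[0,0,20.3,0.21,-0.23,0,1],[0,0,20.3,0.21,-0.23,0,1]]
  squeeze: 40

```text
time: 0.95
position: [0.4308, 0.3518, 0.2217]
tool_rot: [0.708, -0.002, 0.003, -0.706]
ft_force: [0.5, 0.5, -0.2]
grip_width: 0.0309
```

Emit:
jog_arm:
  increments:
    - [[0,0,0,0.03,-0.03,0,1],[0,0,0,0.06,-0.06,0,1],[0,0,0,0.09,-0.09,0,1],[0,0,0,0.12,-0.125,0,1],[0,0,0,0.15,-0.155,0,1],[0,0,0,0.165,-0.17,0,1],[0,0,0,0.165,-0.17,0,1],[0,0,0,0.165,-0.17,0,1]]

```text
time: 1.75
position: [0.5947, 0.1826, 0.2211]
tool_rot: [0.708, -0.003, 0.002, -0.706]
ft_force: [-0.4, 0.2, -0.6]
grip_width: 0.0001
```

Run:
```python
from h import *
o=get_obs();print(o["q"].round(3),o["position"],o["grip_width"])
for n in ("scene","side","wrist"):
    im=camera(n)[:,:,::-1]
    if n!="wrist":
        u,v=proj(n,[.596,.13,.16]).astype(int);im=im[v-70:v+70,u-80:u+80];im=cv2.resize(im,None,fx=4,fy=4,interpolation=cv2.INTER_CUBIC)
    cv2.imwrite(f"pics/{n}1.png",im)
```

```text
[ 0.12   0.526  1.441 -0.002  1.176 -1.444] [0.59465884 0.18259372 0.22113465] 0.00012122015695226136
```

View pics/scene1.png

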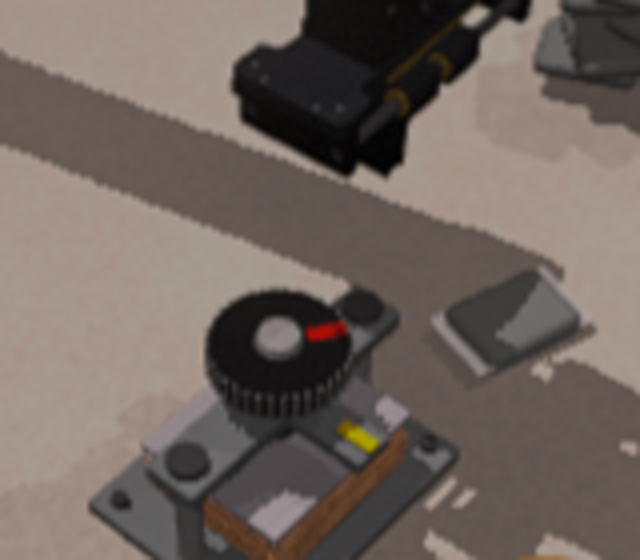

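View pics/side1.png

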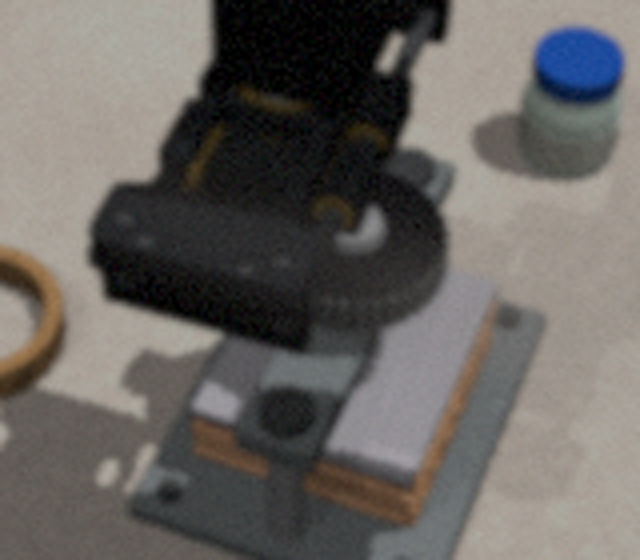

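View pics/wrist1.png

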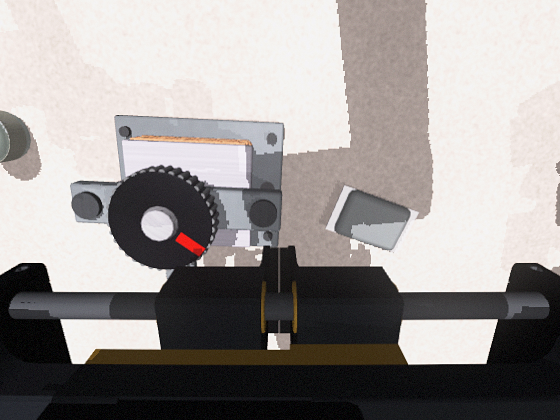

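Run:
```python
from h import *
o=get_obs();p=o["position"];print(p)
for n in("scene","side","wrist"):
  im=camera(n)[:,:,::-1].copy()
  f=1 if n=="wrist" else 4
  u,v=proj(n,p+[0,0,.03]).astype(int)
  if n=="wrist": u0,v0=0,0
  else: u0,v0=u-80,v-70; im=cv2.resize(im[v0:v0+140,u0:u0+160],None,fx=4,fy=4,interpolation=cv2.INTER_CUBIC)
  im=cv2.convertScaleAbs(im,alpha=2.5 if f==4 else 2,beta=20)
  for d,c in (((0,0,0),(0,0,255)),((-.0095,.015,0),(0,255,0)),((.0095,.015,0),(0,255,0)),((-.0095,-.015,0),(255,255,0)),((.0095,-.015,0),(255,255,0)),((0,0,.07),(255,0,255)),((0,.04,.07),(0,255,255)),((0,-.04,.07),(0,255,255)),((-.0095,.015,.025),(255,0,0)),((-.0095,-.015,.025),(255,0,0))):
    q=(proj(n,p+np.array(d))-[u0,v0])*f
    cv2.circle(im,tuple(int(x) for x in q),3,c,1 if f==1 else 2)
  cv2.imwrite(f"pics/{n}2.png",im)
```

```text
[0.59422662 0.1834087  0.22155193]
```

View pics/wrist2.png

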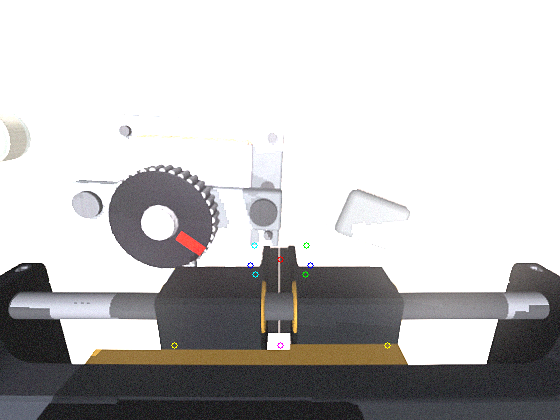

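View pics/scene2.png

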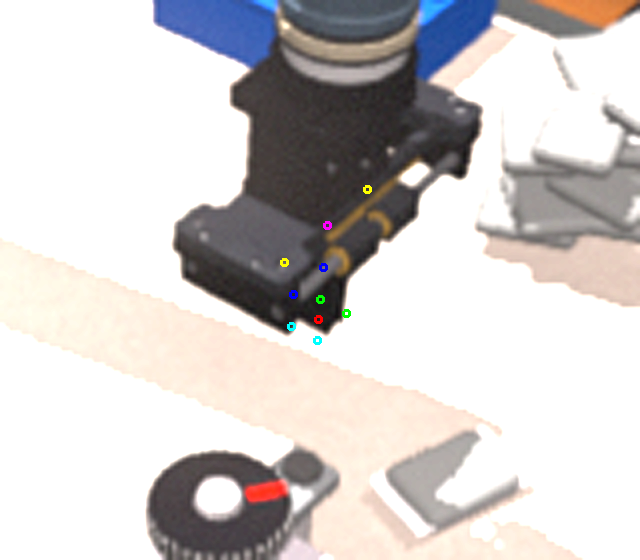

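View pics/side2.png

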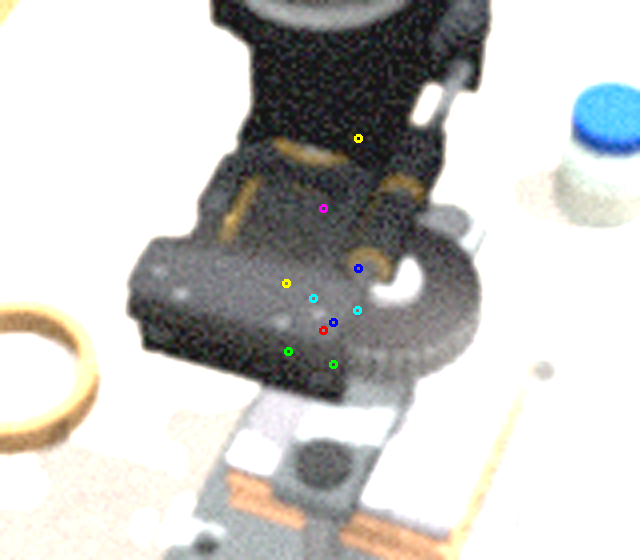

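Run:
```python
import cv2
im=cv2.imread("pics/wrist1.png")[230:360,215:345]
cv2.imwrite("pics/w1z.png",cv2.resize(cv2.convertScaleAbs(im,alpha=3,beta=10),None,fx=4.5,fy=4.5,interpolation=cv2.INTER_NEAREST))
```

```text
(no output)
```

View pics/w1z.png

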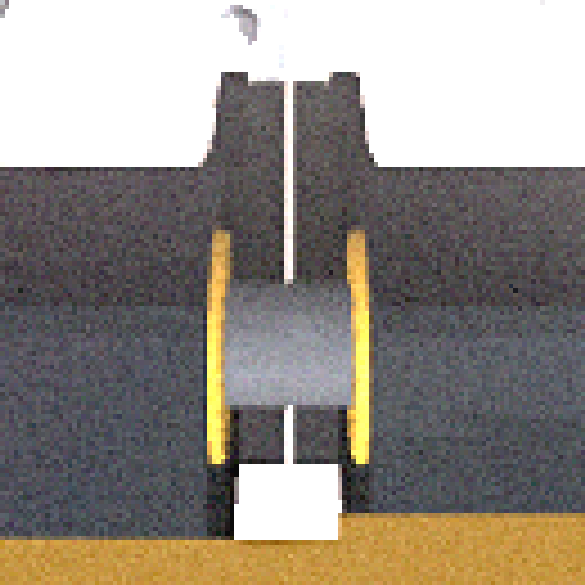

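Emit:
jog_arm:
  increments:
    - [[0,0,0,0.001,-0.01,-0.04,1],[0,0,0,0.001,-0.02,-0.075,1],[0,0,0,0.001,-0.02,-0.09,1],[0,0,0,0.001,-0.03,-0.0915,1],[0,0,0,0.001,-0.036,-0.0915,1],[0,0,0,0.001,-0.039,-0.0915,1],[0,0,0,0.001,-0.04,-0.0915,1]]

```text
time: 2.75
position: [0.597, 0.1426, 0.1319]
tool_rot: [0.708, -0.0, 0.003, -0.706]
ft_force: [0.6, 0.2, -0.3]
grip_width: 0.0007
```

Emit:
jog_arm:
  increments:
    - [[0,0,0,0,-0.002,-0.001,1],[0,0,0,0,-0.004,-0.001,1],[0,0,0,0,-0.004,-0.001,1]]

```text
time: 3.05
position: [0.5977, 0.1393, 0.1317]
tool_rot: [0.708, 0.0, 0.004, -0.707]
ft_force: [0.9, 2.3, 2.5]
grip_width: 0.0001
```

```bash
cat > plan.py <<'E'
import sys
from h import *
C=np.array([.596,.086]);a,b,R=.0095,.0085,.045
def curve(R):
    P=[]
    for k,(sx,sy) in enumerate([(1,1),(-1,1),(-1,-1),(1,-1)]):
        t=np.arange(k*90,k*90+90.01,1)*np.pi/180
        P.append(C+[sx*a,sy*b]+R*np.c_[np.cos(t),np.sin(t)])
    P=np.vstack(P);P=np.vstack([P,P[:1]])
    s=np.r_[0,np.cumsum(np.hypot(*np.diff(P,axis=0).T))]
    g=np.arange(0,s[-1],.0005)
    return np.c_[np.interp(g,s,P[:,0]),np.interp(g,s,P[:,1])]
def plan(d,step,n,z=.131):
    o=get_obs();p=o["position"]
    c=curve(R-d);i=np.argmin(np.hypot(*(c-p[:2]).T))
    out=[[0,0,0]+[float(x) for x in (np.r_[c[(i+round(step*k/.0005))%len(c)],z]-p).round(3)]+[1] for k in range(1,n+1)]
    print("t",o["time"],"p",p.round(4),"F",o["ft_force"].round(1),"gap",round(float(np.hypot(*(curve(R)-p[:2]).T).min()),4));print(out)
def mark():
    r=[]
    for n in ("scene","side"):
        im=camera(n)[:,:,::-1].copy();H,S,V=cv2.split(cv2.cvtColor(im,cv2.COLOR_BGR2HSV))
        m=(((H<6)|(H>174))&(S>150)&(V>60))
        u,v=proj(n,[*C,.149]);yy,xx=np.indices(m.shape);m&=np.hypot(xx-u,yy-v)<30
        k=m.sum()
        if k>5:
            q=onz(n,xx[m].mean(),yy[m].mean(),.149)[:2]-C;r.append((n,int(k),round(float(np.degrees(np.arctan2(q[1],q[0])))+3,1),round(float(np.hypot(*q)),4)))
        cv2.imwrite(f"pics/last_{n}.png",im)
    print("mark rel ptr",r)
if __name__=="__main__":
    if "m" in sys.argv: mark()
    plan(float(sys.argv[1]),float(sys.argv[2]),8)
E
python3 plan.py .003 .006 m
```

```text
mark rel ptr [('scene', 34, 54.8, 0.0285)]
t 3.15 p [0.5976 0.1392 0.1315] F [0.7 2.9 2.2] gap 0.0003
[[0, 0, 0, -0.006, -0.003, -0.001, 1], [0, 0, 0, -0.012, -0.003, -0.001, 1], [0, 0, 0, -0.018, -0.003, -0.001, 1], [0, 0, 0, -0.024, -0.005, -0.001, 1], [0, 0, 0, -0.03, -0.007, -0.001, 1], [0, 0, 0, -0.035, -0.01, -0.001, 1], [0, 0, 0, -0.039, -0.014, -0.001, 1], [0, 0, 0, -0.044, -0.018, -0.001, 1]]
```

Emit:
jog_arm:
  increments:
    - [[0,0,0,-0.006,-0.003,-0.001,1],[0,0,0,-0.012,-0.003,-0.001,1],[0,0,0,-0.018,-0.003,-0.001,1],[0,0,0,-0.024,-0.005,-0.001,1],[0,0,0,-0.03,-0.007,-0.001,1],[0,0,0,-0.035,-0.01,-0.001,1],[0,0,0,-0.039,-0.014,-0.001,1],[0,0,0,-0.044,-0.018,-0.001,1]]

```text
time: 3.95
position: [0.5521, 0.122, 0.1303]
tool_rot: [0.707, -0.0, 0.003, -0.707]
ft_force: [-1.0, 3.1, 0.5]
grip_width: 0.0003
```

```bash
python3 plan.py .003 .006 m
```

```text
mark rel ptr [('scene', 25, 118.5, 0.0289)]
t 4.05 p [0.5514 0.1211 0.1301] F [-3.2  2.3  2. ] gap 0.001
[[0, 0, 0, -0.002, -0.006, 0.001, 1], [0, 0, 0, -0.004, -0.012, 0.001, 1], [0, 0, 0, -0.006, -0.017, 0.001, 1], [0, 0, 0, -0.007, -0.023, 0.001, 1], [0, 0, 0, -0.007, -0.029, 0.001, 1], [0, 0, 0, -0.007, -0.035, 0.001, 1], [0, 0, 0, -0.007, -0.041, 0.001, 1], [0, 0, 0, -0.007, -0.047, 0.001, 1]]
```

Emit:
jog_arm:
  increments:
    - [[0,0,0,-0.002,-0.006,0,1],[0,0,0,-0.004,-0.012,0,1],[0,0,0,-0.0055,-0.018,0,1],[0,0,0,-0.006,-0.024,0,1],[0,0,0,-0.006,-0.03,0,1],[0,0,0,-0.006,-0.036,0,1],[0,0,0,-0.006,-0.042,0,1],[0,0,0,-0.006,-0.048,0,1]]

```text
time: 4.85
position: [0.5407, 0.0729, 0.1292]
tool_rot: [0.708, -0.004, -0.002, -0.706]
ft_force: [-6.1, 0.8, 3.8]
grip_width: 0.0
```

```bash
python3 plan.py .004 .007 m
```

```text
mark rel ptr [('scene', 30, -176.3, 0.0299)]
t 4.95 p [0.541  0.0719 0.1292] F [-7.3  0.1  3.9] gap 0.0009
[[0, 0, 0, 0.006, -0.006, 0.002, 1], [0, 0, 0, 0.009, -0.013, 0.002, 1], [0, 0, 0, 0.013, -0.019, 0.002, 1], [0, 0, 0, 0.017, -0.024, 0.002, 1], [0, 0, 0, 0.023, -0.028, 0.002, 1], [0, 0, 0, 0.029, -0.032, 0.002, 1], [0, 0, 0, 0.035, -0.034, 0.002, 1], [0, 0, 0, 0.042, -0.035, 0.002, 1]]
```

Emit:
jog_arm:
  increments:
    - [[0,0,0,0.005,-0.006,0.001,1],[0,0,0,0.009,-0.013,0.001,1],[0,0,0,0.013,-0.019,0.001,1],[0,0,0,0.017,-0.024,0.001,1],[0,0,0,0.023,-0.028,0.001,1],[0,0,0,0.029,-0.032,0.001,1],[0,0,0,0.035,-0.034,0.001,1],[0,0,0,0.042,-0.035,0.001,1]]

```text
time: 5.75
position: [0.5802, 0.0326, 0.1292]
tool_rot: [0.711, -0.006, -0.005, -0.703]
ft_force: [-5.0, -10.5, -0.4]
grip_width: 0.0006
```

```bash
python3 plan.py .004 .007 m
```

```text
mark rel ptr [('scene', 13, -98.7, 0.0265)]
t 5.85 p [0.5825 0.0321 0.1293] F [-1.6 -8.9 -2.3] gap 0.0005
[[0, 0, 0, 0.007, 0.004, 0.002, 1], [0, 0, 0, 0.014, 0.004, 0.002, 1], [0, 0, 0, 0.021, 0.004, 0.002, 1], [0, 0, 0, 0.028, 0.005, 0.002, 1], [0, 0, 0, 0.035, 0.006, 0.002, 1], [0, 0, 0, 0.042, 0.009, 0.002, 1], [0, 0, 0, 0.048, 0.013, 0.002, 1], [0, 0, 0, 0.053, 0.017, 0.002, 1]]
```

Emit:
jog_arm:
  increments:
    - [[0,0,0,0.007,0.004,0.001,1],[0,0,0,0.014,0.004,0.001,1],[0,0,0,0.021,0.004,0.001,1],[0,0,0,0.028,0.005,0.001,1],[0,0,0,0.035,0.006,0.001,1],[0,0,0,0.042,0.009,0.001,1],[0,0,0,0.048,0.013,0.001,1],[0,0,0,0.053,0.017,0.001,1]]

```text
time: 6.65
position: [0.6381, 0.0449, 0.1298]
tool_rot: [0.713, -0.003, -0.002, -0.701]
ft_force: [2.5, -7.2, -3.2]
grip_width: 0.0003
```

```bash
python3 plan.py .004 .007 m
```

```text
mark rel ptr [('side', 9, -25.1, 0.0224)]
t 6.75 p [0.6389 0.0458 0.1299] F [ 4.2 -5.4 -3.2] gap 0.0011
[[0, 0, 0, 0.001, 0.009, 0.001, 1], [0, 0, 0, 0.004, 0.015, 0.001, 1], [0, 0, 0, 0.006, 0.022, 0.001, 1], [0, 0, 0, 0.007, 0.029, 0.001, 1], [0, 0, 0, 0.008, 0.036, 0.001, 1], [0, 0, 0, 0.008, 0.043, 0.001, 1], [0, 0, 0, 0.008, 0.049, 0.001, 1], [0, 0, 0, 0.007, 0.056, 0.001, 1]]
```

Emit:
jog_arm:
  increments:
    - [[0.8,0,0,0.002,0.008,0,1],[0.8,0,0,0.005,0.015,0,1],[0.8,0,0,0.007,0.022,0,1],[0.8,0,0,0.008,0.029,0,1],[0.8,0,0,0.008,0.036,0,1],[0.8,0,0,0.008,0.043,0,1],[0.8,0,0,0.008,0.049,0,1],[0.8,0,0,0.007,0.056,0,1]]

```text
time: 7.55
position: [0.6507, 0.1004, 0.1302]
tool_rot: [0.709, 0.001, 0.002, -0.705]
ft_force: [5.8, -1.4, -3.8]
grip_width: 0.0004
```

```bash
python3 plan.py .004 .007 m
```

```text
mark rel ptr [('side', 28, 54.6, 0.0318)]
t 7.65 p [0.6504 0.1019 0.1302] F [ 7.8  1.7 -3.8] gap 0.0005
[[0, 0, 0, -0.006, 0.006, 0.001, 1], [0, 0, 0, -0.009, 0.012, 0.001, 1], [0, 0, 0, -0.013, 0.018, 0.001, 1], [0, 0, 0, -0.018, 0.023, 0.001, 1], [0, 0, 0, -0.023, 0.027, 0.001, 1], [0, 0, 0, -0.029, 0.031, 0.001, 1], [0, 0, 0, -0.036, 0.033, 0.001, 1], [0, 0, 0, -0.043, 0.034, 0.001, 1]]
```

Emit:
jog_arm:
  increments:
    - [[0,0,0,-0.005,0.006,0,1],[0,0,0,-0.009,0.012,0,1],[0,0,0,-0.013,0.018,0,1],[0,0,0,-0.018,0.023,0,1],[0,0,0,-0.023,0.027,0,1],[0,0,0,-0.029,0.031,0,1],[0,0,0,-0.036,0.033,0,1],[0,0,0,-0.043,0.034,0,1]]

```text
time: 8.45
position: [0.6095, 0.1384, 0.1306]
tool_rot: [-0.707, -0.003, -0.005, 0.708]
ft_force: [4.0, 7.8, -1.4]
grip_width: 0.0004
```

```bash
python3 plan.py .004 .007 m
```

```text
mark rel ptr [('side', 37, 137.4, 0.0291)]
t 8.55 p [0.6075 0.1387 0.1306] F [1.1 7.9 0.2] gap 0.0008
[[0, 0, 0, -0.007, -0.003, 0.0, 1], [0, 0, 0, -0.014, -0.003, 0.0, 1], [0, 0, 0, -0.021, -0.003, 0.0, 1], [0, 0, 0, -0.028, -0.004, 0.0, 1], [0, 0, 0, -0.035, -0.006, 0.0, 1], [0, 0, 0, -0.041, -0.009, 0.0, 1], [0, 0, 0, -0.047, -0.012, 0.0, 1], [0, 0, 0, -0.052, -0.017, 0.0, 1]]
```

```bash
python3 -c "
import cv2
im=cv2.imread('pics/last_side.png')[150:280,220:380]
cv2.imwrite('pics/s3.png',cv2.resize(cv2.convertScaleAbs(im,alpha=1.8),None,fx=4,fy=4))"
```

```text
(no output)
```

View pics/s3.png

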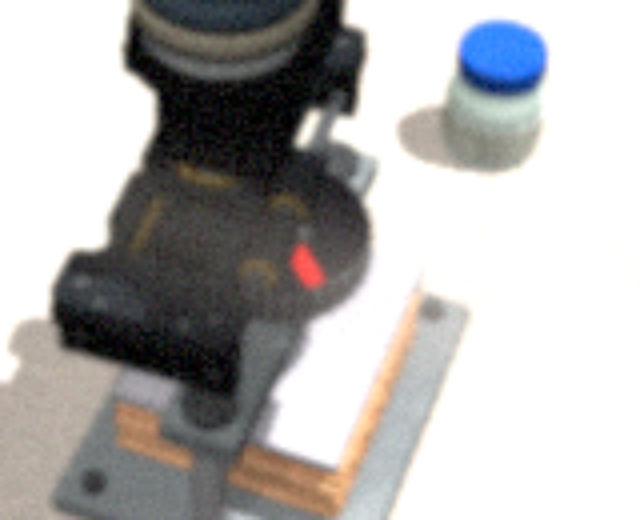

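Emit:
jog_arm:
  increments:
    - [[0,0,0,-0.007,-0.003,0,1],[0,0,0,-0.014,-0.003,0,1],[0,0,0,-0.021,-0.003,0,1],[0,0,0,-0.028,-0.004,0,1],[0,0,0,-0.035,-0.006,0,1],[0,0,0,-0.041,-0.009,0,1],[0,0,0,-0.047,-0.012,0,1],[0,0,0,-0.052,-0.017,0,1]]

```text
time: 9.35
position: [0.5522, 0.1242, 0.1305]
tool_rot: [-0.705, 0.001, -0.001, 0.709]
ft_force: [-4.0, 6.4, 2.7]
grip_width: 0.0005
```

```bash
python3 plan.py .004 .007 m
```

```text
mark rel ptr [('scene', 31, -149.0, 0.0307)]
t 9.45 p [0.5512 0.1231 0.1303] F [-4.9  4.8  3.9] gap 0.0005
[[0, 0, 0, -0.001, -0.009, 0.001, 1], [0, 0, 0, -0.003, -0.015, 0.001, 1], [0, 0, 0, -0.005, -0.022, 0.001, 1], [0, 0, 0, -0.006, -0.029, 0.001, 1], [0, 0, 0, -0.006, -0.036, 0.001, 1], [0, 0, 0, -0.006, -0.043, 0.001, 1], [0, 0, 0, -0.005, -0.05, 0.001, 1], [0, 0, 0, -0.004, -0.057, 0.001, 1]]
```

The side picture shows the red mark at zoomed (308,266), about 137° past the pointer, with the hand still tangent to the rim. After the stroke that followed, the mark is at about 211° on the second turn.

Emit:
jog_arm:
  increments:
    - [[0,0,0,-0.001,-0.008,0,1],[0,0,0,-0.003,-0.015,0,1],[0,0,0,-0.005,-0.022,0,1],[0,0,0,-0.006,-0.029,0,1],[0,0,0,-0.006,-0.036,0,1],[0,0,0,-0.006,-0.043,0,1],[0,0,0,-0.005,-0.05,0,1],[0,0,0,-0.003,-0.057,0,1]]

```text
time: 10.25
position: [0.5416, 0.0665, 0.1296]
tool_rot: [-0.706, 0.006, 0.005, 0.708]
ft_force: [-8.5, 0.6, 6.6]
grip_width: 0.0008
```

```bash
python3 plan.py .004 .006 m
```

```text
mark rel ptr [('scene', 34, -73.4, 0.031), ('side', 16, -65.8, 0.0338)]
t 10.35 p [0.542  0.0652 0.1296] F [-8.9 -3.3  5.1] gap 0.0012
[[0, 0, 0, 0.007, -0.004, 0.001, 1], [0, 0, 0, 0.01, -0.01, 0.001, 1], [0, 0, 0, 0.013, -0.015, 0.001, 1], [0, 0, 0, 0.018, -0.019, 0.001, 1], [0, 0, 0, 0.023, -0.022, 0.001, 1], [0, 0, 0, 0.028, -0.025, 0.001, 1], [0, 0, 0, 0.033, -0.027, 0.001, 1], [0, 0, 0, 0.039, -0.028, 0.001, 1]]
```

Emit:
jog_arm:
  increments:
    - [[0,0,0,0.006,-0.004,0,1],[0,0,0,0.01,-0.01,0,1],[0,0,0,0.013,-0.015,0,1],[0,0,0,0.018,-0.019,0,1],[0,0,0,0.023,-0.022,0,1],[0,0,0,0.028,-0.025,0,1],[0,0,0,0.033,-0.027,0,1],[0,0,0,0.039,-0.028,0,1]]

```text
time: 11.15
position: [0.5766, 0.0336, 0.1287]
tool_rot: [0.709, -0.009, -0.01, -0.705]
ft_force: [-6.1, -11.5, 1.9]
grip_width: 0.0002
```

```bash
python3 plan.py .004 .003 m
python3 -c "
import cv2
for n,(u,v) in dict(scene=(225,130),side=(220,150)).items():
  im=cv2.imread(f'pics/last_{n}.png')[v:v+130,u:u+160]
  cv2.imwrite(f'pics/{n}4.png',cv2.resize(cv2.convertScaleAbs(im,alpha=1.8),None,fx=4,fy=4))"
```

```text
mark rel ptr [('scene', 36, -7.1, 0.0293), ('side', 38, -5.3, 0.0299)]
t 11.25 p [0.5785 0.0331 0.1288] F [ -3.1 -12.   -0.7] gap 0.0002
[[0, 0, 0, 0.004, 0.004, 0.002, 1], [0, 0, 0, 0.007, 0.003, 0.002, 1], [0, 0, 0, 0.01, 0.003, 0.002, 1], [0, 0, 0, 0.013, 0.003, 0.002, 1], [0, 0, 0, 0.016, 0.003, 0.002, 1], [0, 0, 0, 0.019, 0.003, 0.002, 1], [0, 0, 0, 0.022, 0.003, 0.002, 1], [0, 0, 0, 0.025, 0.003, 0.002, 1]]
```

View pics/side4.png

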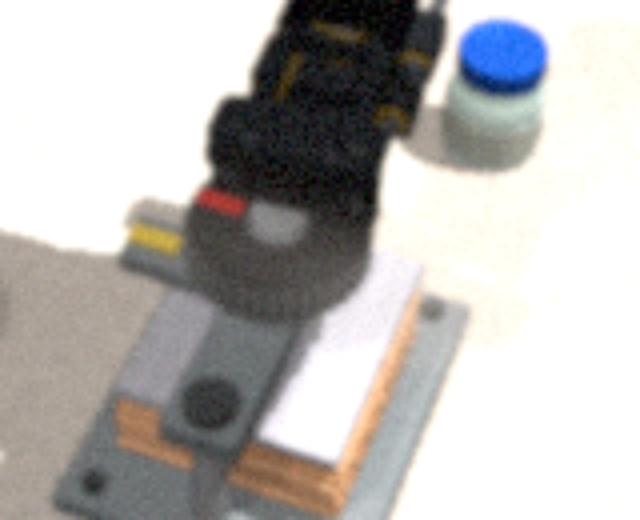

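View pics/scene4.png

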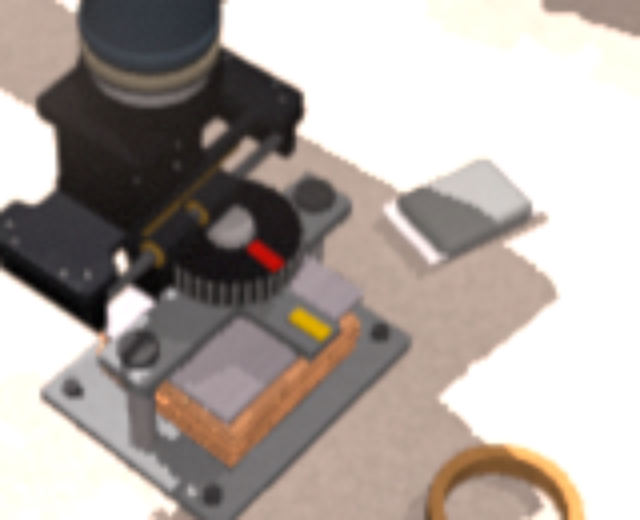

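Both views show the red mark about 6° short of the yellow pointer, well inside the window. I'll nudge it a little more, then back off radially and lift.

Emit:
jog_arm:
  increments:
    - [[0,0,0,0.004,0.002,0.001,1],[0,0,0,0.004,0.001,0.001,1],[0,0,0,0.003,-0.006,0.001,1],[0,0,0,0.002,-0.02,0.001,1],[0,0,0,0.002,-0.03,0.01,1],[0,0,0,0.002,-0.03,0.05,1],[0,0,0,0.002,-0.03,0.09,1],[0,0,0,-0.03,-0.03,0.13,1]]

```text
time: 12.05
position: [0.5531, 0.0015, 0.2605]
tool_rot: [0.709, -0.006, -0.005, -0.705]
ft_force: [0.4, -0.5, 0.1]
grip_width: 0.0002
```

Emit:
jog_arm:
  increments:
    - [[0,0,0,-0.04,-0.02,0.02,1],[0,0,0,-0.08,-0.04,0.02,1],[0,0,0,-0.1,-0.05,0.02,1],[0,0,0,-0.1,-0.05,0.02,1],[0,0,0,-0.1,-0.05,0.02,1]]

```text
time: 12.55
position: [0.4538, -0.0491, 0.2816]
tool_rot: [0.709, -0.005, -0.004, -0.705]
ft_force: [0.6, 0.8, -0.1]
grip_width: 0.0003
```

```bash
python3 plan.py .004 .003 m|head -2
python3 -c "
from h import *
for n,u,v,z in (('scene',199,258,.075),('side',345,164,.075)):pass
import cv2
a=cv2.imread('pics/side0.png');b=cv2.imread('pics/last_side.png')
cv2.imwrite('pics/side5.png',b);cv2.imwrite('pics/scene5.png',cv2.imread('pics/last_scene.png'))
print(get_obs()['joint_velocities'].round(3))"
```

```text
mark rel ptr [('scene', 43, -0.6, 0.0289), ('side', 51, -2.7, 0.0303)]
t 12.65 p [ 0.4545 -0.0487  0.281 ] F [ 0.6 -0.4 -0.6] gap 0.1377
[ 0.01   0.014  0.001 -0.002  0.004 -0.001]
```

View pics/scene5.png

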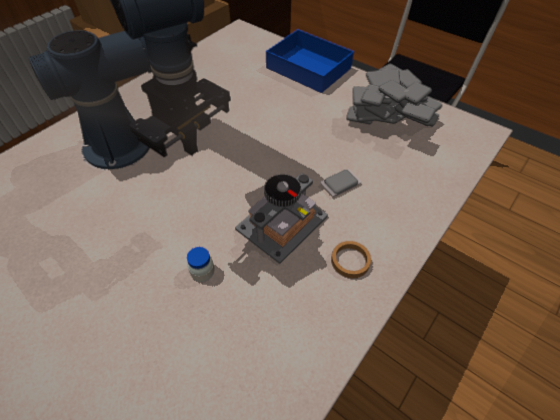

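View pics/side5.png

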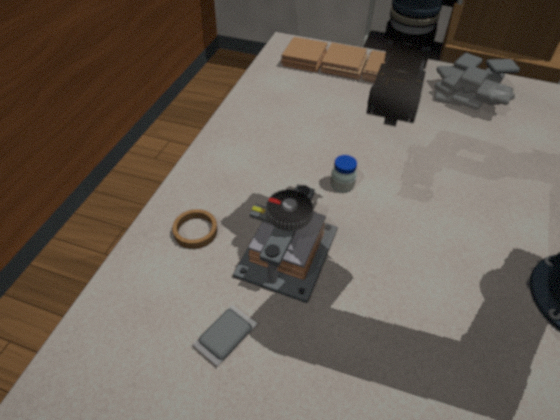

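The mark now lies 1–3° from the pointer. The tub, tape core and packet sit at the same pixels as at the start, and the arm is clear of everything.

```bash
python3 -c "
from rig import *
print(hand_in())"
```

```text
the job is handed in; nothing more can be done
None
```

I rolled the closed fingertips along the knurled rim for nearly two loops, pressing with about 3–12 N. That turned the wheel counter-clockwise from about 53° past the pointer to the pointer the second time (about 12.5 rad). I then backed the fingers off and lifted clear, and handed in at about 12.7 s.

**Wheel position:** the last pictures put the mark 0.6° (scene camera) and 2.7° (side camera) short of the pointer, within the 20° allowed. I counted the turns from readings after each stroke. The first passing of the pointer happened mid-stroke, so I inferred it from those readings and took no picture of it.

**Other objects:** the tub, tape core and packet looked unmoved by eye between the first and last pictures; I did not re-measure them. The wrist force was about 1 N at the end, so the tool was touching nothing.

**Disagreements:** single mark readings were up to about 8° apart between the cameras when the hand partly hid the mark. No check failed.

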